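Pin the jar carrier's hold-down plate with its R-clip

ROBOT

A 6-joint arm with a two-finger parallel gripper is mounted at the origin on the work surface. World frame = base frame: x ahead of the robot, y to its left, z up, the work surface at z = 0. Lengths are in m, angles in rad, forces in N, time in s.
With the tool pointing down it reaches from about 0.35 to 0.925 m from the base axis. Payload 6.4 kg.
Tool frame: the origin (TCP) lies on the centre line of the jaws, within the pads' length; the fingertips stand 11 mm ahead of it and the grasp point (between the pads) lies 8 mm behind it; y points along the fingers, x is the direction in which the jaws open and shut, and the axes are right-handed (so a half turn about y gives the same grasp; the last joint's range is limited). The gripper opens to 94 mm and grips with 3 to 60 N. Pads are 16 mm wide; open, the fingers measure 119 mm over their backs; the gripper's body (75 mm by 177 mm) begins 78 mm behind the grasp point.
Start: joints at [1.043, 0.245, 1.558, -0, 1.339, -0.174], TCP at [0.225, 0.61, 0.216] pointing down, gripper open.
Joint ranges: [-3.13, 3.13], [-1.02, 2.26], [0.13, 2.54], [-0.95, 4.09], [0.21, 2.88], [-2.74, 2.74]. Speed limits (rad/s): [2.57, 2.57, 3.14, 3.14, 3.14, 3.14].

INTERFACE

Orientations are given as [roll, pitch, yaw] about the fixed x, y, z axes, in that order (R = Rz(yaw) Ry(pitch) Rx(roll)).
In Python, from rig import move_pose, move_linear, movej, open_jaws, grab, hold, solve_ik, snapshot, MotionError, finish_job, current_time_s, current_q, current_qd, current_tau, current_position, current_eef_rot, current_ft_force, current_torque, current_width gives the robot as it stands. The module is installed in compiled form; this text tells all that it offers. Calls block until the motion is done:
- move_pose(position, orientation): joint-space move of the TCP to a pose.
- move_linear(position, ori=None, feed=0.15, max_force=None): straight line of the TCP; ori=None keeps the orientation; feed is the mean speed in m/s. With max_force (N) it stops when the force on the tool has changed by that much, and returns True; else False.
- movej(angles): joint-space move.
- open_jaws() and grab(effort=None): open the fingers fully, or close them until they stop; effort is the grip in N (None keeps the last).
- hold(seconds).
- solve_ik(position, orientation): joint angles nearest the present ones, or None.
- snapshot(name): name is "scene" or "top" or "wrist"; returns a dict with "frame" (420x560x3 uint8, red, green, blue), "intrinsics" (3x3 intrinsics, pixels), "dist_coeffs" ([k1, k2, p1, p2, k3] as OpenCV has them; the pictures are not rectified), "R" (3x3) and "t" (3): a world point X has camera coordinates R X + t. Camera axes: x right, y down, z forward; pixel columns grow to the right and rows downward; lengths in m; the calibration is good to about 2 mm. A picture is of the moment at which its call begins. There is no depth.
A pose or a line that the arm cannot do raises MotionError and nothing moves.
- finish_job(): hands the job in, once; it reports no verdict.
Readings, each from a call of its own:
- current_time_s(): time.
- current_q(): joint angles.
- current_qd(): joint speeds.
- current_tau(): joint torques, N m.
- current_position(): TCP position.
- current_eef_rot(): TCP orientation.
- current_ft_force(): force on the tool from outside, world axes, zero at the start.
- current_torque(): the same for the moment, N m.
- current_width(): finger opening in m.
Only numpy, scipy, OpenCV 4.12 (cv2) and the standard library are available. Lean on these libraries where they do the work, as an engineer would, in place of code of your own. Each camera call takes 0.05 s, during which the arm holds its last target. There are 200 camera calls.

TASK

Slide the grey cover plate straight back off the two tray pockets, without lifting it off the tray, and leave it lying flat on the tray's empty deck. One pocket holds the red-headed R-clip: take it out and leave the blue-headed plain pin where it lies. Keeping the clip level, push its straight leg through the cross-hole of the carrier's post, with the bent leg riding over the side of the post until it snaps past and the head is up against the post, then let go; do not disturb the loose red-lidded jars on the bench.

Things in the scene. Friction and masses are not known exactly. Their poses are not given: they have to be found in the camera images.
- tray: Blue fixed tray, two pockets side by side. Origin at table level under the pocket area's centre; x towards the deck, y across the pockets, z up. Pockets centred at y -53 and +53 mm, each 150 long (x -75..75), 100 wide; walls 6 thick, rims 44 high. Pocket floor 4 mm up, with a middle rib 28 wide, top 18 mm up, leaving a 36 mm wide trench for a finger on each side.
- tray_deck (a point): Centre of the tray's empty flat deck, behind the pockets at the tray's x = 130 mm, 44 mm above the table, level with the rims. The deck is 110 mm long (tray x 75..185) and 218 mm wide.
- cover_knob (a point): Centre of the black knob (24 mm across, 26 tall, 10..36 mm above the plate's underside; this point 23 mm) amid the loose grey plate, 166 (x) x 214 (y) x 6 mm, 250 g, lying on the rims over both pockets. Only friction holds it: pinch the knob and move it along the tray's +x. 140 to 150 mm of travel clears the pockets and rests stably on the deck; beyond 175 it tips off.
- clip_grip (a point): Centre of the R-clip's red head, half-way up: 56 mm long (x -28..28), 28 wide (y), 20 tall; grip it across the 28 mm. Clip 75 g, lying flat on a pocket's rib, under the cover at first; which pocket varies. x along the straight leg to its tip, z up. Straight leg: 8 mm steel rod at y -9, z 0, from the head to a tapered tip at x 92 mm.
- clip_nib (a point): Nib of the bent leg: 8 mm wire in the clip's plane, leaving the head at y +9 (clip_grip axes, mm), bowed out to y 12 at x 38..47, nib at x 55, y 4.5, flared to its end at x 72, y 14.5 (centre lines). The leg is a spring hinged in the head: the nib gives way sideways about 6 mm to pass the 30 mm post, under a push of about 4 to 8 N, then snaps back and holds the head against the post.
- clip_seat (a point): Point on the straight leg's centre line 43 mm ahead of the head's centre (x 43, y -9, z 0 mm from clip_grip, same axes). It lies at the middle of the post when the clip is fully home, the head's front face against the post.
- pin_grip (a point): Centre of the blue head of the plain pin in the other pocket: same size of head, one straight leg, no bent leg. It must stay there.
- carrier: Fixed specimen carrier: grey base 170 x 170 x 12 mm, origin at the centre of its underside, z up; four jars at (+-46, +-46) mm, red lids up to 82 mm high; clear hold-down plate 128 x 128, top at 88 mm; on it a hub 38 mm across up to 118 mm; in the middle a round steel post 30 mm across, top at 164 mm.
- post_hole (a point): Centre of the cross-hole on the post's axis, 132 mm above the table: square, 14 x 14 mm, right through the 30 mm post along the carrier's y axis (axes as the carrier's). A black line on the post's top and two yellow marks on the base show the hole's direction. Both ends are alike; the clip may come from either side and its bent leg pass either flank of the post.
- jar_a: Loose specimen jar, white with red lid, 64 mm across, 72 mm tall, 90 g; origin at the centre of its underside. A bystander.
- jar_b: Another such loose jar, a bystander.

How it is judged:
On the way:
1. the cover plate has been slid back along the tray, at least 100 mm, onto the deck (x of cover_knob in the frame of tray above 0.1 m and height (world z) of cover_knob below 0.075 m), for 0.1 s.
At the end, for the whole second after the job is handed in: Clip at rest and released, its seat point within 10 mm of the cross-hole's centre, leg within 0.25 rad of the hole axis, clip within 0.4 rad of level; cover flat (0.08 rad) on the tray, knob at least 100 mm back from the pocket centre; blue pin within 30 mm of its start (distance between clip_seat and post_hole below 0.01 m and angle between the x axis of clip_seat and the y axis of post_hole, either way round below 0.25 rad and angle between the z axis of clip_seat and the z axis of post_hole, either way round below 0.4 rad and linear speed of clip below 0.02 m/s and x of cover_knob in the frame of tray above 0.1 m and height (world z) of cover_knob between 0.062 and 0.072 m and angle between cover_knob's own z axis and vertical below 0.08 rad and distance of pin_grip from where it was at the start of the episode below 0.03 m); the robot touches nothing.
It fails at once if the cover plate is lifted off the tray (more than 20 mm) or falls off it (height (world z) of cover_knob above 0.087 m or height (world z) of cover_knob below 0.05 m).
It fails at once if the blue pin is taken away (moved more than 30 mm) (distance of pin_grip from where it was at the start of the episode above 0.03 m).
It fails at once if a loose jar is disturbed (moved more than 30 mm or tipped) (distance of any of jar_a, jar_b from where it was at the start of the episode above 0.03 m or angle between any of jar_a, jar_b's own z axis and vertical above 0.4 rad).
It also fails if it takes over 45 s, if anything falls off the work surface, if the arm or the gripper's body presses on something with over 40 N, if the wrist force passes 120 N, or if a joint passes its speed limit or range.

## Working session

There is one attempt and no reset: what is moved stays moved. The work goes in short steps, each a Python script; the robot and the scene stay as the last script left them, time stands still between calls to the robot, and variables do not carry over. Pictures are saved under pics/ and viewed, about 8 in all and at most 12, crops included, and the job is handed in when it is done.

```bash
mkdir -p pics; ls; python3 - <<'E'
from rig import *
import cv2,numpy as np
for n in("scene","top"):
    s=snapshot(n); cv2.imwrite(f"pics/{n}0.png",s["frame"][:,:,::-1]); 
    R=np.array(s["R"]);print(n,"cam",-R.T@np.array(s["t"]),"dir",R[2],np.array(s["intrinsics"])[0,0],s["dist_coeffs"])
print(current_time_s(),current_position(),current_eef_rot(),current_ft_force())
E
```

```text
pics
scene cam [ 1.18822437 -0.24667003  1.05985159] dir [-0.55791088  0.17186261 -0.81191052] 509.9082053465796 [-0.07979927  0.          0.          0.          0.        ]
top cam [ 0.31189274 -0.06838296  1.31319711] dir [ 0.18453084  0.01077228 -0.98276769] 403.3270820213022 [-0.03127209  0.          0.          0.          0.        ]
0.1 [0.22491188 0.60928541 0.21545271] [-1.57050673  0.00174174  1.21705726] [-0.21362604  0.37487779  0.61939491]
```

View pics/scene0.png

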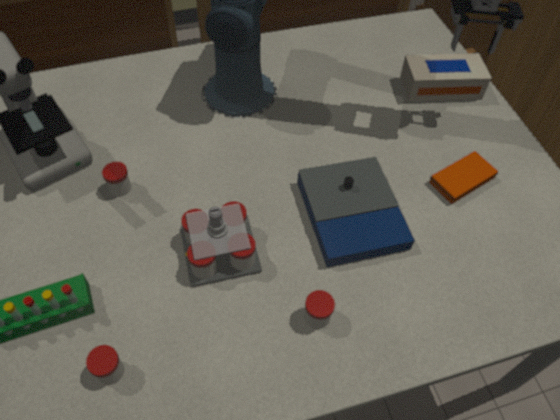

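View pics/top0.png

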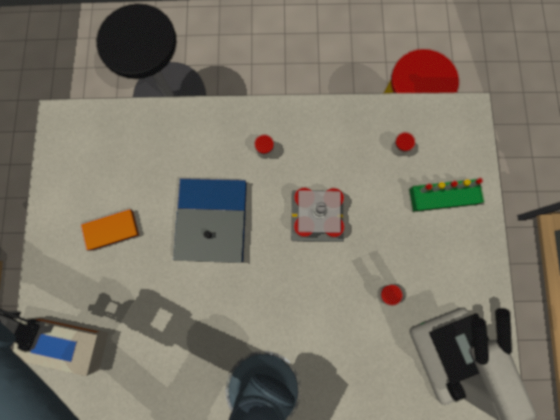

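The scene view shows the tray with its cover towards the robot and the blue deck away from it, with the knob at (348,183). The carrier is at (218,240). The top view puts the knob at (209,234), the carrier at (320,212) with yellow marks left and right of it, and red jars at (264,144), (404,142) and (392,294).

```bash
cat > h.py <<'E'
from rig import *
import cv2,numpy as np
def snap(n,f=None):
    s=snapshot(n); s={k:np.array(v) for k,v in s.items()}
    if f: cv2.imwrite(f"pics/{f}.png",s["frame"][:,:,::-1])
    return s
def ray(s,px):
    u=cv2.undistortPoints(np.float64(px).reshape(-1,1,2),s["intrinsics"],s["dist_coeffs"]).reshape(-1,2)
    d=np.c_[u,np.ones(len(u))]@s["R"]; return -s["R"].T@s["t"],d
def cast(s,px,z):
    c,d=ray(s,px); return c+d*((z-c[2])/d[:,2])[:,None]
def proj(s,X):
    return cv2.projectPoints(np.float64(X).reshape(-1,1,3),cv2.Rodrigues(s["R"])[0],s["t"],s["intrinsics"],s["dist_coeffs"])[0].reshape(-1,2)
def tri(s1,p1,s2,p2):
    A=np.zeros((3,3));b=np.zeros(3);L=[]
    for s,p in((s1,p1),(s2,p2)):
        c,d=ray(s,[p]);d=d[0]/np.linalg.norm(d[0]);P=np.eye(3)-np.outer(d,d);A+=P;b+=P@c;L.append((c,P))
    X=np.linalg.solve(A,b); return X,[np.linalg.norm(P@(X-c)) for c,P in L]
def blobs(m,amin=5):
    n,l,st,c=cv2.connectedComponentsWithStats(m.astype(np.uint8),connectivity=8)
    return [(c[i],st[i,4],(l==i)) for i in range(1,n) if st[i,4]>=amin]
def hsv(s): return cv2.cvtColor(s["frame"],cv2.COLOR_RGB2HSV).astype(int)
E
python3 - <<'E'
from h import *
np.set_printoptions(precision=4,suppress=True)
S={n:snap(n) for n in("top","scene")}
for n,s in S.items():
    h=hsv(s);H,Sa,V=h[...,0],h[...,1],h[...,2]
    print(n)
    red=((H<8)|(H>172))&(Sa>150)&(V>80)
    for c,a,m in blobs(red,20): print(" red",c,a,cast(s,[c],.072)[0], "lid82",cast(s,[c],.082)[0][:2])
    yel=(H>20)&(H<35)&(Sa>110)&(V>80)
    for c,a,m in blobs(yel,3): print(" yel",c,a,cast(s,[c],.012)[0])
    blu=(H>100)&(H<125)&(Sa>140)
    for c,a,m in sorted(blobs(blu,500),key=lambda t:-t[1])[:2]:
        cnt=max(cv2.findContours(m.astype(np.uint8),0,2)[0],key=len).reshape(-1,2)
        W=cast(s,cnt,.044)[:,:2]; r=cv2.minAreaRect((W*1000).astype(np.float32)); print(" blue",c,a,r)
    roi=np.zeros(H.shape,bool)
    y,x=(234,209) if n=="top" else (183,348)
    roi[y-25:y+25,x-25:x+25]=1
    for c,a,m in blobs(roi&(V<40),5): print(" knob",c,a,cast(s,[c],.067)[0])
    # cover: low saturation mid grey in region
    roi[:]=0; roi[y-60:y+60,x-70:x+70]=1
    gray=s["frame"][y+10,x+15].astype(int); print(" grey",gray)
    g=roi&(abs(s["frame"].astype(int)-gray).max(2)<22)
    g=cv2.morphologyEx(g.astype(np.uint8),cv2.MORPH_CLOSE,np.ones((5,5)))
    c,a,m=max(blobs(g,50),key=lambda t:t[1])
    cnt=max(cv2.findContours(m.astype(np.uint8),0,2)[0],key=len).reshape(-1,2)
    W=cast(s,cnt,.05)[:,:2]; print(" cover",a,cv2.minAreaRect((W*1000).astype(np.float32)))
    f=s["frame"][:,:,::-1]
    cx,cy=(320,212) if n=="top" else (218,240)
    cv2.imwrite(f"pics/car_{n}.png",cv2.resize(f[cy-50:cy+50,cx-50:cx+50],(400,400),interpolation=2))
a=np.hstack([cv2.imread("pics/car_top.png"),cv2.imread("pics/car_scene.png")]);cv2.imwrite("pics/car.png",a)
E
```

```text
top
 red [424.297   73.1487] 2421 [ 1.0116 -0.549   0.072 ] lid82 [ 1.006  -0.5452]
 red [404.937  141.5407] 270 [ 0.7703 -0.4661  0.072 ] lid82 [ 0.7667 -0.4629]
 red [263.7331 143.9586] 266 [ 0.7683 -0.009   0.072 ] lid82 [ 0.7647 -0.0095]
 red [478.6087 180.913 ] 23 [ 0.6361 -0.6922  0.072 ] lid82 [ 0.6334 -0.6871]
 red [453.5926 183.5556] 27 [ 0.6283 -0.6112  0.072 ] lid82 [ 0.6258 -0.6068]
 red [428.1304 186.1739] 23 [ 0.6208 -0.5293  0.072 ] lid82 [ 0.6183 -0.5256]
 red [296.1765 196.7941] 34 [ 0.5917 -0.1107  0.072 ] lid82 [ 0.5894 -0.1104]
 red [341.6923 197.5   ] 26 [ 0.5875 -0.2539  0.072 ] lid82 [ 0.5853 -0.2524]
 red [300.2472 230.2135] 89 [ 0.4853 -0.1214  0.072 ] lid82 [ 0.4839 -0.1209]
 red [337.2658 231.0633] 79 [ 0.4812 -0.236   0.072 ] lid82 [ 0.4798 -0.2347]
 red [391.3524 294.3494] 332 [ 0.2867 -0.3922  0.072 ] lid82 [ 0.2869 -0.3896]
 yel [387.8163  88.7755] 49 [ 0.9871 -0.4396  0.012 ]
 yel [466.4565 182.2391] 46 [ 0.6476 -0.681   0.012 ]
 yel [441.2174 185.087 ] 46 [ 0.6389 -0.5956  0.012 ]
 yel [294.381  214.5714] 21 [ 0.5456 -0.1058  0.012 ]
 yel [341.5 215.5
[... 905 characters left out ...]
 -0.5261  0.072 ] lid82 [ 0.6004 -0.5233]
 red [319.5525 303.7435] 581 [ 0.7717 -0.0085  0.072 ] lid82 [ 0.776  -0.0109]
 red [ 27.5306 300.449 ] 49 [ 0.6022 -0.6086  0.072 ] lid82 [ 0.6082 -0.6049]
 red [101.7574 360.1929] 705 [ 0.7746 -0.4651  0.072 ] lid82 [ 0.7788 -0.4629]
 yel [ 46.9351 294.1558] 77 [ 0.5618 -0.5864  0.012 ]
 yel [  8.6625 306.3875] 80 [ 0.5709 -0.6732  0.012 ]
 blue [367.9552 231.1974] 2431 ((612.2034912109375, 162.72569274902344), (211.6743621826172, 107.4681625366211), 87.1722640991211)
 knob [348.0548 182.8356] 73 [0.4765 0.1688 0.067 ]
 grey [76 80 74]
 cover 4771 ((504.47137451171875, 150.91647338867188), (247.3439178466797, 222.85208129882812), 87.68036651611328)
```

View pics/car.png

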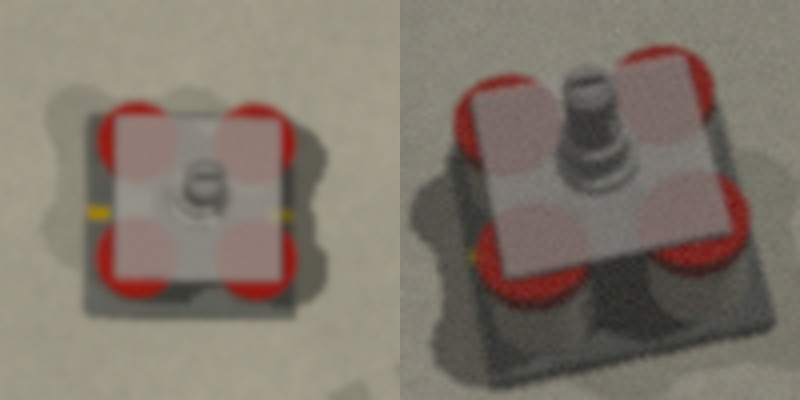

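```bash
python3 - <<'E'
from h import *
np.set_printoptions(precision=4,suppress=True)
yaw=-0.047; o=[-np.pi/2,0,yaw]; k=np.array([.4763,.1672]); u=np.array([np.cos(yaw),np.sin(yaw)])
move_pose([*k,.16],o); print(current_time_s())
move_linear([*k,.066],feed=.12); print(current_position(),current_ft_force())
grab(20); print("w",current_width(),current_position())
e=k+u*.146
move_linear([*e,.0665],feed=.1); print(current_position(),current_ft_force(),current_width())
open_jaws(); move_linear([*e,.16],feed=.2)
p=k-u*.03; move_pose([*p,.33],o); print(current_time_s())
s=snap("wrist","w1"); print(-s["R"].T@s["t"],s["R"][2])
t=snap("top"); h=hsv(t)
E
```

```text
2.0583
[0.477  0.1674 0.0667] [-0.6488  0.52    0.2828]
w 0.02328683941593556 [0.476  0.1672 0.0659]
[0.6217 0.1604 0.0663] [ 0.4639  0.3168 -1.8492] 0.02370337525534345
8.425
[0.4501 0.2347 0.4954] [-0.014  -0.2273 -0.9737]
```

View pics/w1.png

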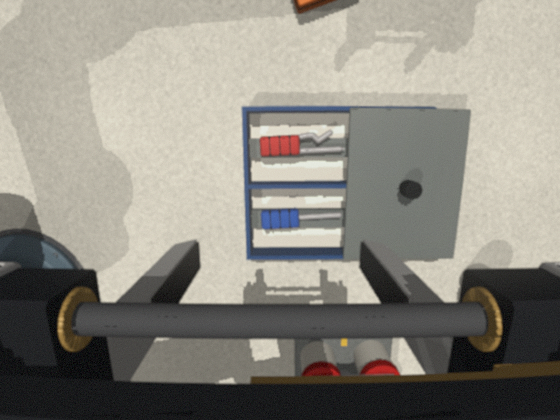

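The wrist view shows both pockets open and the plate lying on the deck, with its knob at (410,189). The red clip is in the +y pocket with its head at (280,146), legs towards +x and the bent leg on the +y side. The blue pin is at (280,218). The open fingers measure 119 mm against a 100 mm pocket, so I'll check the tip geometry before descending.

```bash
python3 - <<'E'
from h import *
from scipy.spatial.transform import Rotation as Ro
np.set_printoptions(precision=4,suppress=True)
s=snap("wrist"); h=hsv(s);H,Sa,V=h[...,0],h[...,1],h[...,2]
yaw=-.047
for nm,mk in(("red",((H<8)|(H>172))&(Sa>120)),("blue",(H>105)&(H<130)&(Sa>150))):
    mk=mk.copy(); mk[:,:252]=0; mk[:120]=0; mk[(250 if nm=="blue" else 200):]=0; mk[:,310:]=0
    if nm=="blue": mk[:198]=0;mk[240:]=0
    mk=cv2.morphologyEx(mk.astype(np.uint8),cv2.MORPH_CLOSE,np.ones((5,5)))
    c,a,m=max(blobs(mk,20),key=lambda t:t[1])
    W=cast(s,np.argwhere(m)[:,::-1],.036)[:,:2]; r=cv2.minAreaRect((W*1000).astype(np.float32)); print(nm,c,a,r,W.mean(0))
# leg edges: bright thin line; print tray knob
kb=(V<40); kb[:170]=0;kb[215:]=0;kb[:,:385]=0;kb[:,440:]=0
for c,a,m in blobs(kb,30): print("knob",c,a,cast(s,[c],.067)[0])
p=np.array(current_position());R=Ro.from_euler("xyz",current_eef_rot()).as_matrix()
f=s["frame"][:,:,::-1].copy()
for sx in(-1,1):
    for x in(47,59.5):
        for z in(-8,8):
            q=proj(s,[p+R@np.array([sx*x,11,z])/1000])[0]; cv2.circle(f,tuple(int(v) for v in q*1),1,(0,255,0) if x==47 else (255,0,255),-1)
z=cv2.resize(f[100:290,60:450],(780,380),interpolation=2)
cv2.imwrite("pics/tips.png",z)
E
```

```text
red [279.3669 145.3131] 725 ((448.5420227050781, 227.1930694580078), (54.334991455078125, 25.950366973876953), 0.25444674491882324) [0.4482 0.2272]
blue [286.4573 219.3293] 164 ((450.7314758300781, 120.65357971191406), (37.786258697509766, 18.581748962402344), 11.848481178283691) [0.4535 0.1208]
```

View pics/tips.png

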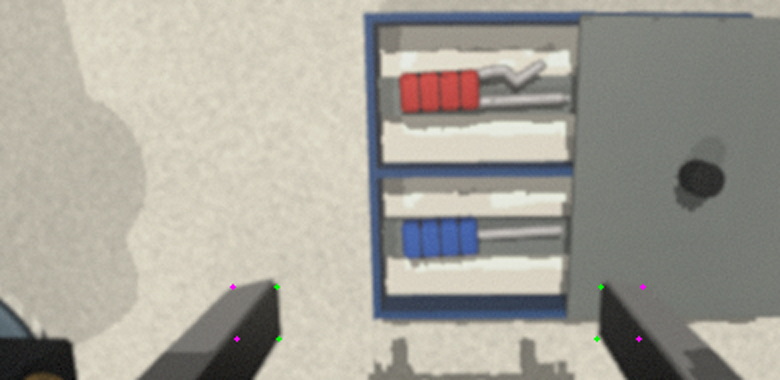

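The tip corners match the 12.5 mm thick finger model, so fully open fingers won't fit the 100 mm pocket. My plan is to enter the pocket closed, above the legs and ahead of the head. I'll open against the pocket walls, slide back to the head, lower and grip. First I'll read the wall rims in the same view.

```bash
python3 - <<'E'
from h import *
np.set_printoptions(precision=4,suppress=True)
s=snap("wrist"); h=hsv(s)
for col in(280,300,330):
    m=((h[:,col,0]>100)&(h[:,col,0]<125)&(h[:,col,1]>100))[:262].astype(int); d=np.flatnonzero(np.diff(m)); 
    print(col,d,cast(s,[(col,r+.5) for r in d],.044)[:,:2].tolist())
for row in(130,160): 
    m=((h[row,:,0]>100)&(h[row,:,0]<125)&(h[row,:,1]>100))[:260].astype(int); d=np.flatnonzero(np.diff(m)); print(row,d,cast(s,[(c+.5,row) for c in d],.044)[:,:2].tolist())
# straight leg: brightness profile across y
g=s["frame"].mean(2)
for col in(305,315,325,335): print(col,g[125:165,col].astype(int).tolist())
grab(3); print(current_width(),current_time_s())
E
```

```text
280 [107 109 184 186 210 226 254 258] [[0.45155367872760455, 0.27714421842112646], [0.45143165595578116, 0.2745599653561361], [0.44666160003976696, 0.17347581448522303], [0.446528488902214, 0.17065338717271822], [0.4449031078133126, 0.13618301667549115], [0.4437888077675572, 0.11254465855347903], [0.4417731144268761, 0.06977112920335712], [0.44147781392119817, 0.06350337936766992]]
300 [106 109 183 186 254 258] [[0.4783356496297326, 0.2771893313926461], [0.4781971966872851, 0.27331266906663854], [0.4747359994128775, 0.17357775197931202], [0.4745930862749599, 0.1693442178972533], [0.47127153706370145, 0.06839459685684551], [0.4710703404943782, 0.0621224116030098]]
330 [106 109 183 186 253 257] [[0.5184816190966863, 0.275445506862356], [0.5184098161331696, 0.27156231086553295], [0.5168116748220498, 0.17165465222451204], [0.5167537394962894, 0.16741350349011563], [0.5156004174510262, 0.06783702272208467], [0.5155403503192169, 0.061562517720708254]]
130 [243 245] [[0.4006943598740572, 0.25021363596618157], [0.4034097079057481, 0.2500748025163855]]
160 [244 245] [[0.3992580789272219, 0.20
[... 194 characters left out ...]
159, 137, 108, 88, 102, 125, 138, 144, 143, 159, 198, 225, 229, 229]
315 [193, 214, 216, 216, 217, 225, 229, 221, 194, 168, 166, 171, 180, 171, 158, 134, 109, 92, 83, 91, 101, 108, 132, 174, 193, 179, 154, 122, 97, 86, 101, 123, 137, 142, 150, 180, 220, 229, 228, 228]
325 [203, 221, 222, 219, 213, 209, 193, 180, 175, 187, 189, 175, 155, 121, 97, 89, 93, 112, 115, 112, 113, 124, 149, 180, 190, 172, 137, 104, 87, 95, 119, 129, 137, 144, 147, 166, 204, 229, 228, 228]
335 [144, 190, 225, 228, 227, 229, 228, 226, 219, 214, 214, 205, 178, 146, 129, 127, 126, 122, 117, 113, 115, 133, 166, 189, 178, 156, 121, 97, 82, 96, 117, 127, 137, 144, 145, 147, 182, 220, 228, 227]
0.0001678905559219424 10.0417
```

```bash
python3 - <<'E'
from h import *
np.set_printoptions(precision=4,suppress=True)
o=[-np.pi/2,0,np.pi/2-.015]
move_pose([.494,.223,.09],o)
hit=move_linear([.494,.223,.047],feed=.12,max_force=8); print(hit,current_position(),current_ft_force(),current_time_s())
if not hit:
    open_jaws(); print("open",current_width(),current_position(),current_ft_force(),current_time_s())
    s=snap("wrist","w2")
E
```

```text
False [0.4943 0.223  0.0473] [ 0.3311  0.0029 -0.1989] 11.9
open 0.07814398909565494 [0.494  0.2218 0.047 ] [ 0.2532 -6.3833  2.0055] 13.15
```

View pics/w2.png

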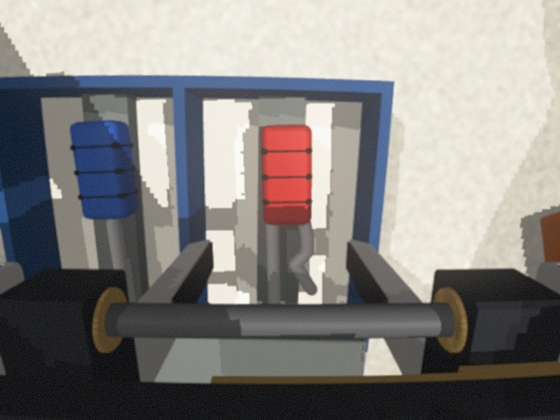

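The fingers are inside the pocket at 78 mm opening, one on each side of the clip. The head is at about (287,175). Next I'll slide back to it, lower and grip.

```bash
python3 - <<'E'
from h import *
np.set_printoptions(precision=4,suppress=True)
s=snap("wrist");h=hsv(s);H,Sa,V=h[...,0],h[...,1],h[...,2]
m=((H<8)|(H>172))&(Sa>120); m[:100]=0;m[235:]=0;m[:,:240]=0;m[:,330:]=0
m=cv2.morphologyEx(m.astype(np.uint8),cv2.MORPH_CLOSE,np.ones((5,5)))
c,a,b=max(blobs(m),key=lambda t:t[1]); W=cast(s,np.argwhere(b)[:,::-1],.037)[:,:2]
r=cv2.minAreaRect((W*1000).astype(np.float32)); print(c,a,r)
# top face only: bounds along x; front face may be seen
print(W.min(0),W.max(0))
hx=r[0][0]/1000; 
if .440<hx<.457:
    move_linear([hx,.2222,.047],feed=.08); print(current_position(),current_ft_force(),current_width())
    hit=move_linear([hx,.2225,.031],feed=.06,max_force=12); print(hit,current_position(),current_ft_force())
    if not hit:
        grab(40); print("w",current_width(),current_position(),current_ft_force())
        move_linear([hx,.224,.11],feed=.12); print("w",current_width(),current_position(),current_ft_force(),current_time_s())
        s=snap("wrist","w3");s=snap("scene","s3")
        a=cv2.imread("pics/w3.png");b=cv2.imread("pics/s3.png")[90:300,260:540]
        cv2.imwrite("pics/c3.png",np.vstack([a[180:,:][:200],cv2.resize(b,(560,420))[:390]]))
E
```

```text
[286.4422 173.7258] 4570 ((447.8431396484375, 226.834228515625), (53.768272399902344, 26.10503387451172), 0.2973838150501251)
[0.4209 0.2138] [0.4747 0.2399]
[0.4514 0.2229 0.0497] [2.7237 0.5804 7.7691] 0.08514459335956616
True [0.4528 0.223  0.0473] [ 1.48   -2.5722  1.0078]
```

```bash
python3 - <<'E'
from h import *
np.set_printoptions(precision=4,suppress=True)
print(current_position(),current_eef_rot(),current_ft_force(),current_width(),current_q(),current_time_s())
s=snap("wrist","w3");print(current_width())
E
```

```text
[0.4528 0.223  0.0473] [-1.5791 -0.0013  1.5563] [ 1.48   -2.5722  1.0078] 0.07967944903983952 [ 0.233   0.1326  2.0323 -0.0009  0.9683 -1.3228] 14.1833
0.08004173275481255
```

View pics/w3.png

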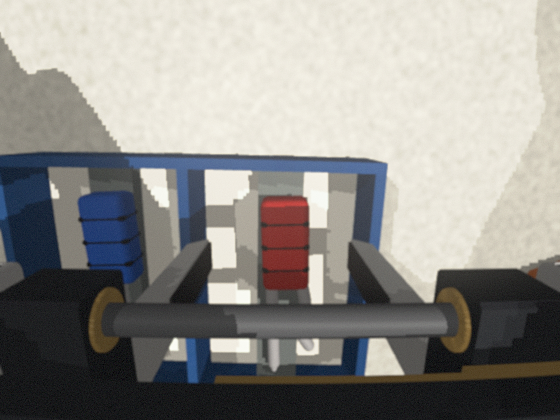

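The view shows the fingers still inside the pocket straddling the head, which is at rows 197–290. The descent stopped on wall friction, so I'll lower again with a higher force limit.

```bash
cat > g.py <<'E'
from h import *
np.set_printoptions(precision=4,suppress=True)
hit=move_linear([.449,.2228,.031],feed=.05,max_force=30); print(hit,current_position(),current_ft_force(),current_width())
z=current_position()[2]
if z<.036:
    grab(40); print("w",current_width(),current_position(),current_ft_force())
    if .022<current_width()<.034:
        move_linear([.449,.2235,.11],feed=.12); print("w",current_width(),current_position(),current_ft_force(),current_time_s())
s=snap("wrist","w4");s=snap("scene","s4")
a=cv2.imread("pics/w4.png");b=cv2.imread("pics/s4.png")[90:300,260:540]
cv2.imwrite("pics/c4.png",np.vstack([a[100:300],cv2.resize(b,(560,420))[:390]]))
E
python3 g.py
```

```text
True [0.4529 0.2231 0.0461] [-1.2049 -3.3196  3.4589] 0.07729474695398923
```

View pics/c4.png

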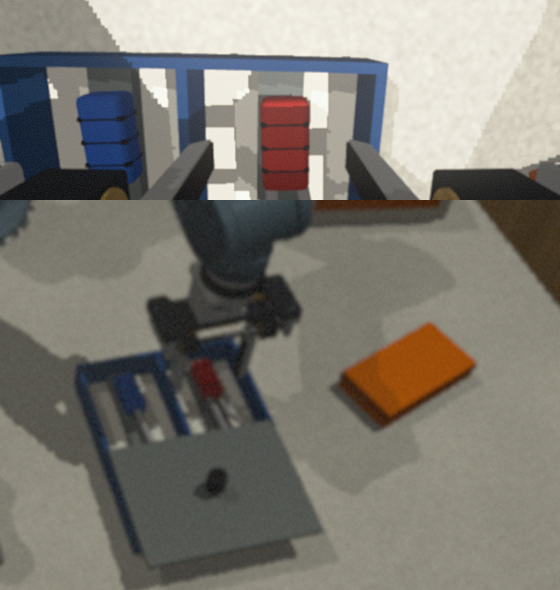

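Still straddling the head; the pressure on the walls is making the force jumpy. I'll go down in small monitored steps instead.

```bash
cat > d.py <<'E'
from h import *
np.set_printoptions(precision=4,suppress=True)
print(current_time_s())
for z in(.043,.039,.035,.031):
    hit=move_linear([.449,.2225,z],feed=.04,max_force=70)
    f=np.array(current_ft_force()); print(hit,np.array(current_position()),f,current_width())
    if hit or np.linalg.norm(f)>50: break
print(current_time_s())
if not hit and current_position()[2]<.036:
    grab(40); print("w",current_width(),current_position(),current_ft_force())
    if .022<current_width()<.034:
        p=current_position(); move_linear([p[0],p[1],.11],feed=.12); print("w",current_width(),current_position(),current_ft_force(),current_time_s())
s=snap("wrist","w5");s=snap("scene","s5")
a=cv2.imread("pics/w5.png");b=cv2.imread("pics/s5.png")[90:300,260:540]
cv2.imwrite("pics/c5.png",np.vstack([a[100:300],cv2.resize(b,(560,420))[:390]]))
E
python3 d.py
```

```text
14.55
False [0.4526 0.2233 0.0457] [ 2.9722 -2.4365  9.2272] 0.07723567215792185
False [0.4506 0.2229 0.0401] [ 2.7928 -0.9051  4.6309] 0.07545414562155363
False [0.4494 0.2229 0.035 ] [3.7479 1.2243 0.6108] 0.07550087640272266
False [0.4488 0.2229 0.0306] [ 3.5604  3.9369 -0.876 ] 0.07554334775270376
15.5667
w 0.07616018910191365 [0.4488 0.2229 0.0306] [ 4.348   4.5036 -0.8177]
```

```bash
cat > g2.py <<'E'
from h import *
np.set_printoptions(precision=4,suppress=True)
for i in range(3):
    grab(40); print("w",current_width(),current_position(),current_ft_force(),current_time_s())
    if current_width()<.034: break
    hold(.1)
if .022<current_width()<.034:
    p=current_position(); move_linear([p[0],p[1],.11],feed=.12); print("w",current_width(),current_position(),current_ft_force(),current_time_s())
s=snap("wrist","w5");s=snap("scene","s5")
a=cv2.imread("pics/w5.png");b=cv2.imread("pics/s5.png")[90:300,260:540]
cv2.imwrite("pics/c5.png",np.vstack([a[100:300],cv2.resize(b,(560,420))[:390]]))
E
python3 g2.py
```

```text
w 0.028080631083044618 [0.4489 0.2225 0.0309] [-0.3675  0.1802 -0.445 ] 16.5917
w 0.027664136357247245 [0.4483 0.2223 0.1093] [-0.1107  0.0891 -0.0677] 17.4
```

View pics/c5.png

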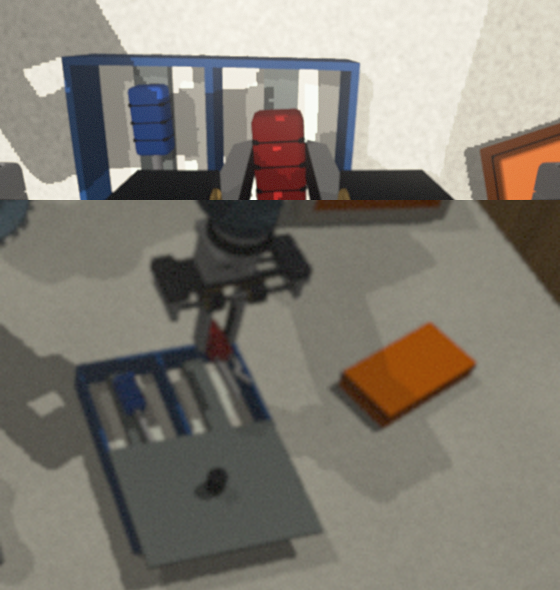

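The clip is gripped (28 mm opening) and lifted clear of the pocket, with the pin still in place. Next I'll carry it over the carrier and put the wrist camera above the post.

```bash
cat > t.py <<'E'
from h import *
np.set_printoptions(precision=4,suppress=True)
p=current_position()
move_linear([p[0],p[1],.22],feed=.25)
move_pose([.54,-.235,.30],[-np.pi/2,0,-.02]); print(current_position(),current_time_s(),current_width())
s=snap("wrist","w6"); np.savez("w6.npz",**s)
t=snap("scene","s6"); np.savez("s6.npz",**t)
q=proj(t,[current_position()])[0].astype(int); print(q,proj(s,[[.54,-.18,.164],[.54,-.18,.132],[.54,-.10,.012]]))
b=t["frame"][max(q[1]-60,0):,:,::-1][:150,max(q[0]-100,0):][:,:200]
cv2.imwrite("pics/c6.png",np.vstack([s["frame"][:300,:,::-1],cv2.resize(b,(560,420),interpolation=2)[:300]]))
E
python3 t.py
```

```text
[ 0.5401 -0.2339  0.2996] 19.8167 0.02785493033615896
[180 174] [[278.176  153.7928]
 [278.3291 152.5069]
 [277.5842  88.6128]]
```

View pics/c6.png

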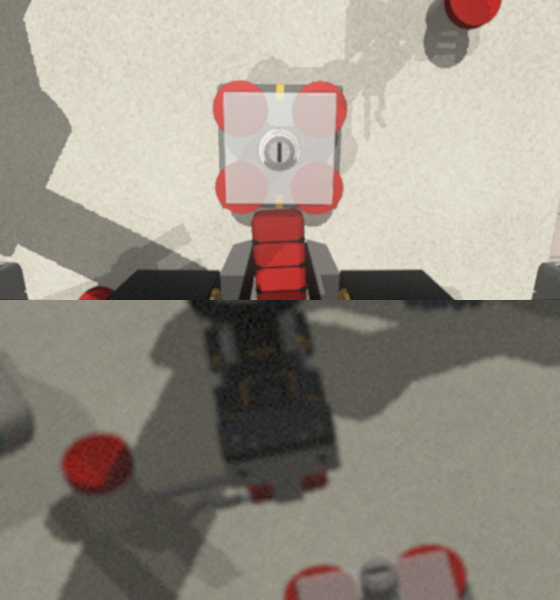

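The wrist view shows the post top at (279,152) with its black line upright, yellow marks at (280,91) and (279,202), and the held head at the bottom. I'll measure the post centre and hole axis, and check that the clip is level.

```bash
cat > m.py <<'E'
from h import *
np.set_printoptions(precision=4,suppress=True)
s=dict(np.load("w6.npz"));t=dict(np.load("s6.npz"));P=np.array(current_position())
h=hsv(s);H,Sa,V=h[...,0],h[...,1],h[...,2]
y=(H>20)&(H<35)&(Sa>90)&(V>100); y[:,:265]=0;y[:,295:]=0;y[:75]=0;y[215:]=0
yc=[]
for c,a,m in blobs(y,4): w=cast(s,[c],.012)[0]; yc.append(w); print("yel",c,a,w)
d=yc[0]-yc[-1]; print("axis yaw(deg) of +y:",np.degrees(np.arctan2(-d[0],d[1])))
g=cv2.cvtColor(s["frame"],cv2.COLOR_RGB2GRAY); k=np.zeros(g.shape,bool);k[140:166,270:290]=1
for c,a,m in blobs(k&(g<85),5):
    pts=np.argwhere(m)[:,::-1]; w=cast(s,pts,.164)[:,:2]; u,sv,vt=np.linalg.svd(w-w.mean(0)); print("line",c,a,w.mean(0),w.min(0),w.max(0),vt[0])
cr=cv2.resize(g[125:180,250:310],None,fx=8,fy=8,interpolation=2)
ci=cv2.HoughCircles(cr,cv2.HOUGH_GRADIENT,1.5,20,param1=80,param2=25,minRadius=40,maxRadius=180)
if ci is not None:
    for x,yy,r in ci[0][:5]: 
        px=[250+(x-3.5)/8,125+(yy-3.5)/8]; print("circ",px,r/8,cast(s,[px],.164)[0][:2])
print("15mm px",proj(s,[[.54,-.18,.164],[.555,-.18,.164],[.54,-.18,.118],[.559,-.18,.118]]))
lid=((H<8)|(H>172))&(Sa>120)
from scipy.optimize import least_squares
# clip: predicted head/leg points
def C(x,yy,z): c,sn=np.cos(-.02),np.sin(-.02); return P+np.array([0,0,-.003])+np.array([c*yy+sn*x*1,sn*yy-c*x,z])/np.array([1000,1000,1000])
q=proj(s,[C(-28,-14,10),C(-28,14,10),C(-28,-14,-10),C(-28,14,-10)]); print("rear edge pred",q.tolist())
m=lid.copy(); m[:205]=0;m[:,:240]=0;m[:,315:]=0
for c in(265,278,290): print(c,np.flatnonzero(m[205:300,c])[:3]+205, g[200:225,c].tolist())
L=proj(t,[C(30,-9,0),C(92,-9,0),C(72,14.5,0)]); print("scene pred",L.tolist())
x0,y0=int(L[1][0])-20,int(L[:,1].mean())-40
f=cv2.resize(t["frame"][y0:y0+80,x0:x0+110,::-1],None,fx=7,fy=7,interpolation=2)
for p in L: cv2.circle(f,(int((p[0]-x0+.5)*7),int((p[1]-y0+.5)*7)),4,(0,255,0),1)
cv2.imwrite("pics/leg.png",f)
E
python3 m.py
```

```text
yel [279.5  88. ] 58 [ 0.5426 -0.0993  0.012 ]
yel [279.     205.6923] 13 [ 0.5389 -0.2595  0.012 ]
axis yaw(deg) of +y: -1.3084520342391865
line [278.92 153.6 ] 25 [ 0.5407 -0.1798] [ 0.5397 -0.1857] [ 0.5417 -0.1711] [-0.0488 -0.9988]
15mm px [[278.176  153.7928]
 [294.4365 153.4984]
 [278.3873 152.018 ]
 [296.2872 151.6951]]
rear edge pred [[251.75213529281243, 216.9214497859357], [306.7972257876417, 217.02074562836202], [254.71978687694593, 208.77812124895047], [303.93855810428846, 208.8659223097636]]
265 [211 212 213] [198, 196, 190, 158, 115, 91, 96, 100, 117, 116, 91, 76, 77, 79, 81, 84, 87, 89, 95, 93, 96, 96, 92, 94, 96]
278 [210 211 212] [210, 210, 198, 178, 140, 132, 132, 130, 119, 97, 82, 73, 76, 78, 77, 82, 88, 83, 90, 94, 92, 91, 92, 96, 94]
290 [209 210 211] [193, 196, 190, 167, 126, 99, 91, 95, 85, 81, 77, 76, 71, 83, 80, 78, 80, 88, 93, 94, 93, 91, 92, 92, 97]
scene pred [[164.93115291391342, 175.25244291899037], [132.88235705201387, 181.3552809168781], [144.6070703237997, 188.6979994190604]]
```

View pics/leg.png

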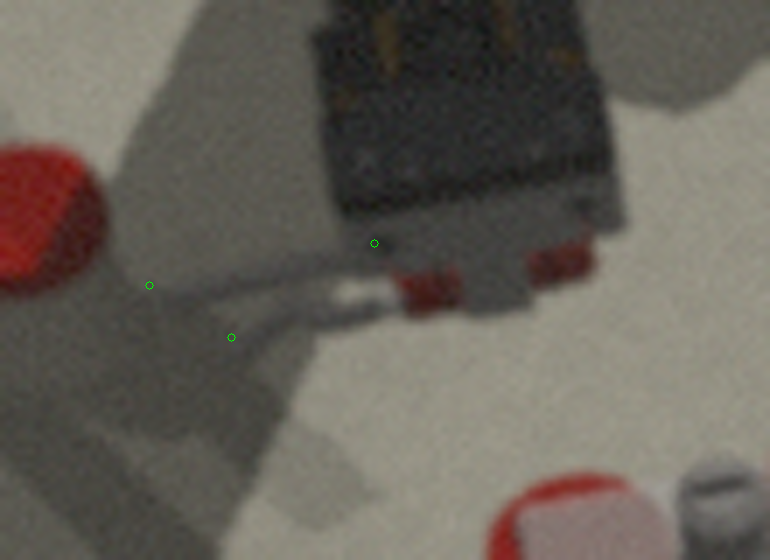

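The leg runs parallel to the predicted level line, with a constant offset of about 2 px. Post centre measures (0.5407,−0.1798) from the line and (0.5408,−0.1794) from the yellow marks. I'll check whether that offset is just scene-camera bias, then start the insertion with force guarding.

```bash
cat > ins.py <<'E'
from h import *
np.set_printoptions(precision=4,suppress=True)
t=dict(np.load("s6.npz")); print("post px in scene: pred",proj(t,[[.5407,-.1797,.164]]),"seen ~(215,210)")
yaw=-.025; h=np.array([-np.sin(yaw),np.cos(yaw),0]); o=[-np.pi/2,0,yaw]
xc=-h; yc=np.array([-xc[1],xc[0],0]); H=np.array([.5408,-.1797,.132])
home=H-.043*xc+.009*yc+.0011*xc+np.array([0,0,.0029]); print("home",home)
back=lambda d,dz=0: home+h*d+np.array([0,0,dz])
move_pose(list(back(.085,.12)),o)
move_linear(list(back(.085)),feed=.15); print(current_position()-back(.085),current_eef_rot(),current_ft_force(),current_width(),current_time_s())
hit=move_linear(list(back(.045)),feed=.06,max_force=6); print(hit,current_position()-back(.045),current_ft_force(),current_time_s())
s=snap("scene","s7"); cv2.imwrite("pics/c7.png",cv2.resize(s["frame"][170:270,150:290,::-1],None,fx=5,fy=5,interpolation=2))
snap("top","t7")
E
python3 ins.py
```

```text
post px in scene: pred [[213.7678 210.0581]] seen ~(215,210)
home [ 0.5508 -0.138   0.1349]
[ 0.0008 -0.0005  0.0011] [-1.5713 -0.0019 -0.0254] [ 0.5479 -0.6718 -0.4971] 0.028140271822225133 21.6417
False [-0.0004 -0.0004 -0.0002] [-3.4834 -2.3688  0.2394] 22.4583
```

```bash
cat > fin.py <<'E'
from h import *
np.set_printoptions(precision=4,suppress=True)
yaw=-.025; h=np.array([-np.sin(yaw),np.cos(yaw),0]); home=np.array([.5508,-.138,.1349])
hold(.1); f=np.array(current_ft_force()); print("static",f)
dx=-.0012 if f[0]<-2 else (.0012 if f[0]>2 else 0); off=np.array([dx,0,0])
p=np.array(current_position()); move_linear(list(home+h*.045+off),feed=.03); hold(.1); print("after",dx,current_ft_force())
for d in(.03,.02,.012,.006,.002,-.002,-.004):
    hit=move_linear(list(home+h*d+off),feed=.05,max_force=30)
    print(d,hit,current_position()-home,current_ft_force(),current_torque(),current_width(),current_time_s())
    if hit: break
E
python3 fin.py
```

```text
static [-3.9639 -1.6136 -0.9111]
after -0.0012 [-1.3791 -0.1489 -1.5078]
0.03 False [-0.0003  0.0294  0.0001] [-1.1068 -0.144  -1.159 ] [-0.157   0.2096 -0.0303] 0.027862122013191316 23.4583
0.02 False [-0.0003  0.0193  0.0003] [ 0.769  -2.0676 -1.3507] [-0.2727 -0.1396  0.0577] 0.027740542802284263 23.8083
0.012 False [-0.0003  0.0109  0.0005] [ 2.3946 -2.6354 -0.3896] [-0.5627 -0.3449  0.1289] 0.028379296950952593 24.1167
0.006 False [-0.0011  0.0052  0.0001] [ 1.9021 -2.2871  0.0364] [-0.5846 -0.2576  0.037 ] 0.02819361290956935 24.3833
0.002 False [-0.0016  0.0021 -0.0003] [-0.2102 -0.5662  0.1065] [-0.2038  0.0274  0.0056] 0.027804846904019475 24.6333
-0.002 False [-0.0012  0.0011 -0.0003] [ 2.431  10.2361  1.414 ] [ 1.7308 -0.336   0.0455] 0.02779168984390989 24.8833
-0.004 False [-0.0009  0.0007 -0.0002] [ 3.6676 14.7862  1.9252] [ 2.6711 -0.5189 -0.0112] 0.028009263561427123 25.1333
```

The force dropped as the nib snapped past, then rose to 15 N when the head met the post. Now I'll relax, release, retreat and check.

```bash
cat > rel.py <<'E'
from h import *
np.set_printoptions(precision=4,suppress=True)
p=np.array(current_position()); move_linear(list(p+[0,.0002,0]),feed=.03); hold(.1); print(current_position(),current_ft_force())
open_jaws(); print(current_width(),current_ft_force())
x,y,z=current_position(); move_linear([x,y,.25],feed=.2)
move_pose([.545,-.225,.34],[-np.pi/2,0,-.025]); print(current_position(),current_time_s(),current_ft_force())
s=snap("wrist","w8");t=snap("scene","s8");tp=snap("top")
h=hsv(s);H,Sa,V=h[...,0],h[...,1],h[...,2]
yaw=-.025; xc=np.array([np.sin(yaw),-np.cos(yaw),0]); yc=np.array([-xc[1],xc[0],0]); G=np.array([.5408,-.1797,.132])-.043*xc+.009*yc
C=lambda x,y,z: G+xc*x/1e3+yc*y/1e3+np.array([0,0,z/1e3])
f=s["frame"][:,:,::-1].copy()
K=3; 
c0=proj(s,[[.545,-.15,.14]])[0].astype(int); x0,y0=max(c0[0]-65,0),max(c0[1]-50,0)
A=cv2.resize(f[y0:y0+100,x0:x0+130],None,fx=6,fy=6,interpolation=2)
for q in proj(s,[C(28,-14,10),C(28,14,10),C(-28,14,10),C(-28,-14,10),C(92,-9,0),C(72,14.5,0)]): cv2.circle(A,tuple(((q-[x0,y0]+.5)*6).astype(int)),4,(0,255,0),1)
B=cv2.resize(t["frame"][120:320,130:430,::-1],(780,520),interpolation=2)
out=np.vstack([A[:,:780],B]); out=cv2.resize(out,None,fx=600/out.shape[0]*.98,fy=600/out.shape[0]*.98,interpolation=cv2.INTER_AREA); cv2.imwrite("pics/c8.png",out); print(out.shape)
for n,v in(("top",tp),("scene",t)):
    q=hsv(v); red=((q[...,0]<8)|(q[...,0]>172))&(q[...,1]>150)&(q[...,2]>80)
    print(n,"jars",[cast(v,[c],.072)[0][:2] for c,a,m in blobs(red,220) if a<1000])
E
python3 rel.py
```

```text
[ 0.5499 -0.1369  0.1346] [ 1.7714  3.1648 -0.3405]
0.09399625002613786 [0.7199 0.1099 0.5012]
[ 0.5445 -0.2244  0.3377] 27.95 [ 0.102   0.9368 -1.415 ]
(588, 410, 3)
top jars [array([ 0.7715, -0.4664]), array([ 0.7686, -0.009 ]), array([ 0.2857, -0.3933])]
scene jars [array([ 0.2874, -0.3958]), array([ 0.5099, -0.1241]), array([ 0.7718, -0.0083]), array([ 0.775, -0.465])]
```

View pics/c8.png

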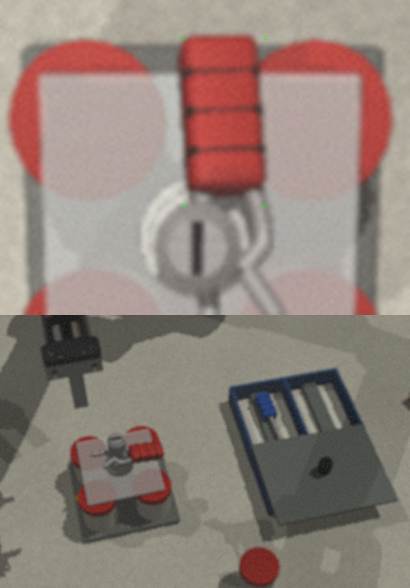

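The clip sits through the post, with its head against it and the nib past the flank. The cover is on the deck, the pin is in its pocket, the jars haven't moved, and the arm is clear. Handing in.

```bash
python3 -c "
from rig import *
finish_job(); print(current_time_s())"
```

```text
the job is handed in; nothing more can be done
the job is handed in; nothing more can be done
```

I've handed the job in, at about 28 s of the 45 s allowed; no verdict was reported. By my last checks, everything asked for is in place.

**What I did:**
- **Cover:** I slid it 146 mm back onto the deck by its knob, without lifting it.
- **Clip pick-up:** The open fingers (119 mm) don't fit the 100 mm pocket. I went in closed above the legs, opened against the walls, slid back to the head and gripped it across the 28 mm.
- **Insertion:** I pushed the straight leg through the cross-hole from the carrier's +y side, moving over about 1 mm when the leg rubbed the hole wall.
- **Seating:** The push force fell as the nib went past the post, then rose to about 15 N when the head met it. I then released the clip and moved the arm away.

**Last checks:**
- **Clip:** The final picture shows the head against the post and the bent leg past its flank.
- **Surroundings:** The cover lies flat on the deck, the blue pin is in its pocket, and the loose jars are within about 4 mm of where they started.

**What didn't go cleanly or disagreed:**
- **Descent into the pocket:** The force guard stopped it twice, because the fingers were pressing on the walls. I finished it in small steps.
- **First grip:** The first grip command stalled at 76 mm, and repeating it worked.
- **Clip position:** The head's front edge shows about 4 mm further from the post than I predicted, and the clip is turned by roughly 2–3°. Both are inside the limits.
- **Camera offset:** The scene camera showed the held clip's leg about 2 px off my prediction. I took this as calibration error; the post, checked in the same view, was only about 1 px off, and in a different direction.

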